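# Clamp a bearing ring in the screw press by its T-handle

## Robot

A 6-joint arm with a two-finger parallel gripper is mounted at the origin on the work surface. World frame = base frame: x ahead of the robot, y to its left, z up, the work surface at z = 0. Lengths are in m, angles in rad, forces in N, time in s.
With the tool pointing down it reaches from about 0.375 to 0.975 m from the base axis. Payload 3.8 kg.
Tool frame: the origin (TCP) lies at the very end of the fingers, on their centre line; the grasp point (between the pads) lies bot.grip_point_offset behind it (bot.grip_point_offset is the distance from the TCP to the grasp point, in m); z points along the fingers, y is the line along which they close (so a half turn about z gives the same grasp; the last joint's range is limited). The gripper opens to 85 mm and grips with 20 to 120 N. Pads are 22 mm wide; open, the fingers measure 114 mm over their backs; the gripper's body (76 mm by 85 mm) begins 54 mm behind the grasp point. The pads swing forward as they close: fully open they stand 13 mm farther back than shut.
Start: joints at [-1.332, 0.264, 1.604, -0, 1.274, -0.037], TCP at [0.184, -0.649, 0.231] pointing down, gripper open.
Joint ranges: [-2.63, 2.63], [-0.94, 2.18], [0.31, 2.57], [-1.31, 4.45], [0, 2.66], [-2.55, 2.55]. Speed limits (rad/s): [2.57, 2.57, 3.14, 3.14, 3.14, 3.14].

## Interface

Orientations are given as a rotation vector (axis times angle).
In Python, from workcell import bot, vision gives the robot as it stands.
- The arm moves only by the tool play_rows, never from a script. Its argument "rows" is a list of rows, each an object of numbers: "dx", "dy", "dz": the shift along the tool's x, y, z as a fraction of full scale; "roll": the turn about the tool's z as a fraction of full scale; "fingers": the closure, from 0 (fully open) to 1 (shut). In form: [{"dx": .., "dy": .., "dz": .., "roll": .., "fingers": ..}, ...]. A call has 1 to 20 rows; each row shifts and turns the commanded pose from where the row before left it, along the tool's axes as they then stand; what a row does not reach is not made up. Full scale, the value 1, is 0.04 m for a shift and 4 degrees for a turn. A row lasts 1/12 s, in which the tool goes at most 41.7 mm and 7.16 degrees, less where a joint would pass 70% of its speed; a pose out of reach is approached as far as the arm can. A call with a number of a shift or a turn outside -1 to 1 is refused whole. A call with a gripper value outside its range is refused whole. The fingers move at their own pace and stop on an object; "grip_force" is the grip in N (left out, the last holds). Time passes only in rows, so rows that do not move let the fingers close. It gives the time, the measured TCP pose, the force and the opening at its end, in the units of the state.
- bot.read_state(): the state, without advancing time (a new reading comes with each control period).
- vision.read_camera(name): name is "side" or "top"; returns a dict with "pixels" (420x560x3 uint8, red, green, blue), "depth" (420x560 float32, m along the optical axis (not along the pixel's ray), 0 where there is no reading), "fx", "fy", "cx", "cy" (pixels), "distortion" ([k1, k2, p1, p2, k3] as OpenCV has them; the pictures are not rectified), "R" (3x3) and "t" (3): a world point X has camera coordinates R X + t. Camera axes: x right, y down, z forward; pixel columns grow to the right and rows downward; lengths in m; the calibration is good to about 2 mm. A picture is of the moment at which its call begins.
- bot.finish_job(): hands the job in, once; it reports no verdict.
The state is a dict: "time": time; "q": joint angles; "joint_vel": joint speeds; "joint_torque": joint torques, N m; "tool_pos": TCP position; "tcp_rot": TCP orientation; "wrist_force": force on the tool from outside, world axes, zero at the start; "torque": the same for the moment, N m; "width": opening from 0.0 (shut) to 1.0 (fully open).
Only numpy, scipy, OpenCV 4.12 (cv2) and the standard library are available. Lean on these libraries where they do the work, as an engineer would, in place of code of your own. Each camera call takes 0.05 s, during which the arm holds its last target. There are 200 camera calls.

## Task

Slide the tray with the beige bearing ring fully home under the screw press, then wind the T-handle down (a few half turns, regripping it) until you feel the pad meet the ring, and tighten it only about another quarter turn: firm enough to hold, never so hard that the ceramic cracks. Let go with the ring clamped, and leave the cap, the axle and the wing nut where they lie.

Things in the scene. Friction and masses are not known exactly. Their poses are not given: they have to be found in the camera images.
- press: Fixed blue bench screw press, place and heading vary. Origin: on the counter under the screw axis; x points from its open front to the rear column, z up. Base plate x -150 to +110, y +-55, 12 mm thick; column and top arm 60 mm wide (x -28 to +85, z up to 105 mm), brass boss round the screw up to z 113 mm. The T-handle stands above the arm.
- tray (a joint): Slide of the steel tray, in m: 0 = pulled out to the front (the start), 0.060 = fully home against its stop, with the ring on the screw axis. Moves along the press's +x axis; about 4 N of friction.
- tray_tab (a point): Centre of the top face of the red upright tab at the tray's front end. The tab is a block 14 mm (along press x) by 24 mm (along press y), its top 62 mm above the counter, free on all sides down to 22 mm above the counter; it moves with the tray and can be pinched from above or pushed.
- ram: The part of the screw that moves up and down, with all it carries (T-handle, brass pad). Origin on the screw axis, at counter level at joint thandle 0, sinking as it screws down. The pad under it is a disc 40 mm across that does not spin. How far it hangs down differs each time and is not measured, only felt: at joint thandle 0 its face is 8 to 19 mm above the ring.
- thandle (a joint): T-handle angle, rad, growing clockwise seen from above; screws the pad down 2.55 mm per rad (16 mm a turn), the handle sinks with it. Starts at 0 to 1.2, ends at 11.5. The bar lies at heading (press yaw + pi/2 + 0.6 - value), counter-clockwise positive from world x. Turning takes about 0.30 N m free, plus 0.00255 N m per N of pad load; it stays where left.
- hub (a point): Centre of the T-handle's hub, on the screw axis at the height of the bar's centre (175 mm above the counter at joint 0). The cross bar is a square steel bar 12 x 12 mm, 130 mm long, level, centred on the hub (hub 24 mm across, 24 mm high), with a yellow band at one end and a black one at the other; each half is free for gripping 20 to 65 mm from the axis.
- press_seat (a point): Point on the screw axis at the height of the tray's upper face (20.5 mm above the counter): where the ring's underside centre must be when the tray is home.
- ring: Beige ceramic bearing ring, 52 mm outside, 26 mm inside, 15 mm high, loose on the tray round a low spigot. Origin: centre of its underside. The pad is spring-backed: on meeting the ring the load jumps to about 40 N, then grows by about 25 N per rad of the handle. A good clamping load is 50 to 95 N; above 105 N the ring cracks.
- cap: Black plastic masking cap, 46 mm across, 20 mm high, bystander lying near the press. Origin: centre of its underside.
- axle: Steel roller axle, a bar 194 mm long and 12 mm thick, bystander lying near the press. Origin: centre of its underside, x along it.
- wingnut: Brass wing nut, 36 mm across the wings, 20 mm high, bystander near the press. Origin: centre of its underside.
Things that resemble listed ones, but are neither listed nor needed, are in the scene too. Leave any red or yellow look-alike of the ring alone.

How it is judged:
By the outcome, as a careful person would: the job done as asked, in the order asked, and still so for the second after the job is handed in, with the robot touching nothing.
It also fails if it takes over 72 s, if anything falls off the work surface, if the arm or the gripper's body presses on something with over 40 N, if the wrist force passes 120 N, or if a joint passes its speed limit or range.

## Working session

There is one attempt and no reset: what is moved stays moved. The work goes in short steps, Python scripts to look and compute and a tool call to move; the robot and the scene stay as the last step left them, time stands still between calls to the robot, and variables do not carry over. Pictures are saved under pics/ and viewed, on a budget of 10 in all, crops included, one or two more only if the job needs it, and the job is handed in when it is done.

Besides the shell and the picture viewer there is one more tool, called after "Request:" as name(argument=value, ...) on one line, values as JSON. play_rows: Moves the arm, as the interface text tells. Its arguments: {"type":"object","properties":{"rows":{"type":"array","items":{"type":"object","properties":{"dx":{"type":"number","minimum":-1,"maximum":1},"dy":{"type":"number","minimum":-1,"maximum":1},"dz":{"type":"number","minimum":-1,"maximum":1},"roll":{"type":"number","minimum":-1,"maximum":1},"fingers":{"type":"number"}}}},"grip_force":{"type":"number"}},"required":["rows"]}

```bash
ls; mkdir -p pics
cat > h.py <<'E'
import numpy as np, cv2
from workcell import bot, vision
def cam(n): return vision.read_camera(n)
def save(c,f,crop=None,s=1):
    im=c["pixels"][:,:,::-1]
    if crop: im=im[crop[1]:crop[3],crop[0]:crop[2]]
    cv2.imwrite(f,cv2.resize(im,None,fx=s,fy=s,interpolation=cv2.INTER_CUBIC))
def ray(c,uv):
    K=np.array([[c["fx"],0,c["cx"]],[0,c["fy"],c["cy"]],[0,0,1.]])
    p=cv2.undistortPoints(np.array(uv,float).reshape(-1,1,2),K,np.array(c["distortion"],float)).reshape(-1,2)
    R=np.array(c["R"]);o=-R.T@np.array(c["t"])
    return o,np.c_[p,np.ones(len(p))]@R
def onz(c,uv,z):
    o,d=ray(c,uv); return o+d*((z-o[2])/d[:,2])[:,None]
def dep(c,uv):
    o,d=ray(c,uv); z=np.array([c["depth"][int(round(v)),int(round(u))] for u,v in uv]); return o+d*z[:,None]
E
python3 - <<'E'
from h import *
for n in("top","side"):
    c=cam(n); save(c,f"pics/{n}0.png"); print(n,-np.array(c["R"]).T@c["t"],c["fx"])
print(bot.read_state(), bot.grip_point_offset)
E
```

```text
pics
top [0.42905066 0.07752168 0.99360664] 459.06726392389737
side [0.18833938 0.53023809 0.73157041] 462.6639425290032
{'time': 0.1, 'q': array([-1.33187743e+00,  2.64695388e-01,  1.60524683e+00, -4.77973000e-06,
        1.27369064e+00, -3.68962447e-02]), 'joint_vel': array([-0.00037988, -0.00378949, -0.00251463, -0.00057104, -0.00053099,
        0.00143122]), 'joint_torque': array([-2.05512083e-04, -5.16708469e+01, -3.68590987e+01, -1.50083133e-04,
        6.25580113e-03,  4.57984317e-08]), 'tool_pos': array([ 0.18366629, -0.64884507,  0.2300696 ]), 'tcp_rot': array([-3.10975538e+00, -4.31600632e-01,  3.30092599e-04]), 'wrist_force': array([-0.80497002, -0.67695005, -0.01791309]), 'torque': array([-0.04695372, -0.031434  , -0.02987732]), 'width': 1.0013589724003022} 0.0187
```

View pics/top0.png

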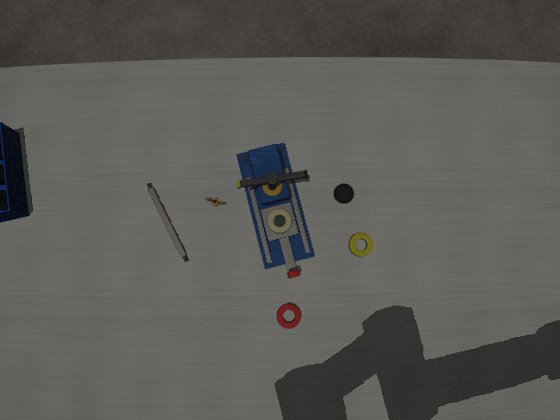

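View pics/side0.png

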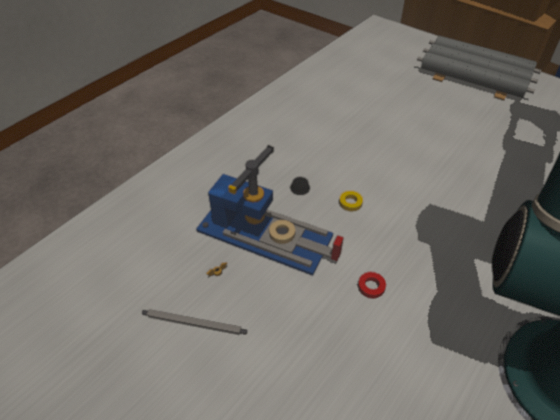

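Top view: the beige ring is on the press tray at (280,220), with the red tab at (293,271). The T-handle hub is at (272,180), with the yellow end at (239,184) and the black end at (308,175). The red ring (289,315) and yellow ring (361,244) are look-alikes lying on the counter. The beige one on the tray fits the description, and I'll confirm it with one crop.

```bash
cat > m.py <<'E'
from h import *
def cen(c,mask,box):
    m=np.zeros_like(mask,np.uint8); x0,y0,x1,y1=box; m[y0:y1,x0:x1]=mask[y0:y1,x0:x1]
    n,l,s,ce=cv2.connectedComponentsWithStats(m); 
    i=1+np.argmax(s[1:,4]); return ce[i],s[i],(l==i)
E
python3 - <<'E'
from m import *
c=cam("top"); s=cam("side"); save(c,"pics/crop1.png",(220,130,380,290),4)
h=cv2.cvtColor(c["pixels"],cv2.COLOR_RGB2HSV).astype(int); H,S,V=h[...,0],h[...,1],h[...,2]
red=((H<8)|(H>172))&(S>120)&(V>60)
t,st,_=cen(c,red,(270,255,320,290)); print("tab",t,st,onz(c,[t],.062)[0],dep(c,[t])[0])
be=(H>12)&(H<35)&(S>25)&(S<130)&(V>120)
r,st,_=cen(c,be,(255,200,305,240)); print("ring",r,st,onz(c,[r],.0355)[0])
bl=((H>100)&(H<125)&(S>120)).astype(np.uint8)
b,st,l=cen(c,bl,(225,135,325,285)); print("blue",st)
# front corners of base via hull/minAreaRect
pts=np.argwhere(l)[:,::-1]; 
w=onz(c,pts[pts[:,1]>215].astype(float),.012); 
rr=cv2.minAreaRect(w[:,:2].astype(np.float32)); print("base front part",rr,cv2.boxPoints(rr))
ye=(H>15)&(H<32)&(S>140)&(V>100)
y,st,_=cen(c,ye,(232,175,250,192)); print("yel",y,st,onz(c,[y],.175)[0],dep(c,[y])[0])
print("hub",dep(c,[(272,178),(290,178),(300,176)]))
E
```

```text
tab [293.41558442 273.12987013] [288 269  12   9  77] [0.4418716  0.03822926 0.062     ] [0.44185162 0.03829051 0.06345214]Traceback (most recent call last):
  File "<stdin>", line 7, in <module>
  File "m.py", line 5, in cen
    i=1+np.argmax(s[1:,4]); return ce[i],s[i],(l==i)
        ~~~~~~~~~^^^^^^^^^
    return _wrapfunc(a, 'argmax', axis=axis, out=out, **kwds)
    return bound(*args, **kwds)
ValueError: attempt to get argmax of an empty sequence
```

View pics/crop1.png

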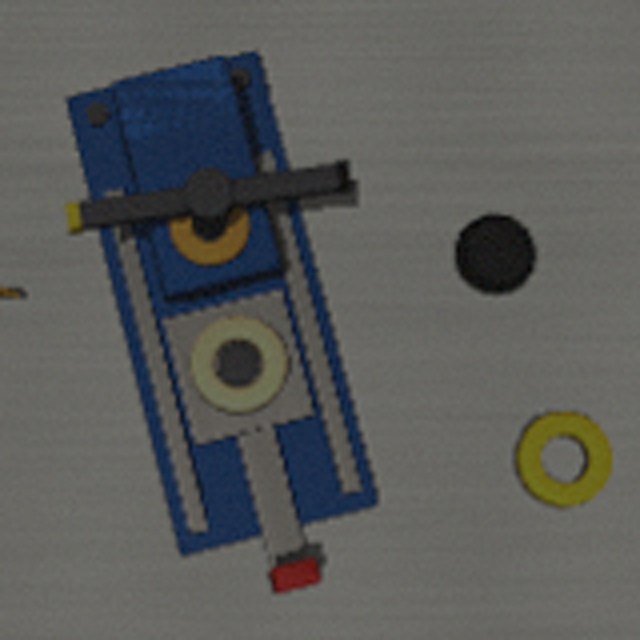

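The crop confirms it: the cream/beige ring sits on the tray at (280,220), and the yellow and red rings lie off the press. The base corners are near (266,268), (314,255), (284,143) and (237,154).

Run:
```python
from m import *
c=cam("top"); s=cam("side")
C=onz(c,[(265.7,268.5),(314.3,255),(284.5,143.2),(237,154.2)],.012)[:,:2]; print(C.round(4))
print("len",np.linalg.norm(C[0]-C[3]),np.linalg.norm(C[1]-C[2]),"wid",np.linalg.norm(C[0]-C[1]),np.linalg.norm(C[2]-C[3]))
f=(C[0]+C[1])/2; r=(C[2]+C[3])/2; d=(r-f)/np.linalg.norm(r-f); yaw=np.arctan2(d[1],d[0]); print("yaw",np.degrees(yaw)); 
print("axis from base",f+.150*d, r-.110*d)
ring=onz(c,[(279.8,220.4)],.0355)[0]; print("ring",ring, "axis from ring",ring[:2]+.06*d)
tab=np.array([.4419,.0382]); print("tab rel ring",tab-ring[:2], (tab-ring[:2])@d, (tab-ring[:2])@np.array([-d[1],d[0]]))
hub=(207/4+220-.4,190/4+130-.4)
for z in(.187,.185,.18): print("hub",onz(c,[hub],z)[0])
e=[(238.3,183.9),(306.8,174.5)]
D=dep(c,[(246,183),(272,177.5),(290,177),(300,175.8)]);print("bar depth",D.round(4))
for z in(.181,.178):
  E=onz(c,e,z);v=E[1]-E[0]; print("bar",E.round(4),np.linalg.norm(v),np.degrees(np.arctan2(v[1],v[0])), E.mean(0))
print(bot.read_state()["tcp_rot"])
```

```text
[[ 0.4532  0.0949]
 [ 0.4804 -0.0092]
 [ 0.7283  0.0506]
 [ 0.7044  0.1558]]
len 0.25846676285734943 0.25495329937911193 wid 0.1076547540335947 0.10790463008577476
yaw 13.60095105670822
axis from base [0.61259408 0.07811435] [0.60939633 0.07734068]
ring [0.55291111 0.06380455 0.0355    ] axis from ring [0.61122853 0.07791405]
tab rel ring [-0.11101111 -0.02560455] -0.11391915380786516 0.0012186493291165557
hub [0.61196015 0.08004704 0.187     ]
hub [0.61241367 0.0800533  0.185     ]
hub [0.6135475  0.08006896 0.18      ]
bar depth [[0.6028 0.1259 0.1819]
 [0.6118 0.0789 0.1845]
 [0.6137 0.0462 0.1783]
 [0.6157 0.0279 0.1784]]
bar [[0.6015 0.1399 0.181 ]
 [0.6174 0.0157 0.181 ]] 0.12523004946197352 -82.69024960688272 [0.6094649  0.07781108 0.181     ]
bar [[0.6021 0.1401 0.178 ]
 [0.6181 0.0155 0.178 ]] 0.12569237665573732 -82.6902496068827 [0.61013096 0.07781215 0.178     ]
[-3.11097517e+00 -4.31715071e-01  1.39896018e-04]
```

Request:
play_rows(grip_force=40, rows=[{"roll": 0.55, "fingers": 1}, {"dx": 0.4, "dy": -0.4, "fingers": 1}, {"dx": 0.8, "dy": -0.8, "fingers": 1}, {"dx": 0.8, "dy": -0.8, "fingers": 1}, {"dx": 0.8, "dy": -0.8, "fingers": 1}, {"dx": 0.8, "dy": -0.8, "fingers": 1}, {"dx": 0.8, "dy": -0.8, "fingers": 1}, {"dx": 0.8, "dy": -0.8, "fingers": 1}, {"dx": 0.8, "dy": -0.8, "fingers": 1}, {"dx": 0.8, "dy": -0.8, "fingers": 1}, {"dx": 0.8, "dy": -0.8, "fingers": 1}, {"dx": 0.2, "dy": -0.8, "fingers": 1}, {"dx": 0.2, "dy": -0.8, "fingers": 1}, {"dx": 0.2, "dy": -0.8, "fingers": 1}, {"dx": 0.2, "dy": -0.8, "fingers": 1}, {"dx": 0.2, "dy": -0.8, "fingers": 1}, {"dx": 0.2, "dy": -0.8, "fingers": 1}, {"dx": 0.2, "dy": -0.8, "fingers": 1}, {"dy": -0.8, "fingers": 1}, {"dy": -0.4, "fingers": 1}])

```text
validation failed for argument at $.ro...
```

Request:
play_rows(grip_force=40, rows=[{"dx": 0.0, "dy": 0.0, "dz": 0.0, "roll": 0.55, "fingers": 1.0}, {"dx": 0.4, "dy": -0.4, "dz": 0.0, "roll": 0.0, "fingers": 1.0}, {"dx": 0.8, "dy": -0.8, "dz": 0.0, "roll": 0.0, "fingers": 1.0}])

```text
time: 0.55
tool_pos: [0.2157, -0.5969, 0.231]
tcp_rot: [3.118, 0.366, -0.001]
wrist_force: [2.2, 0.3, 1.0]
width: 0.603
```

Request:
play_rows(rows=[{"dx": 0.8, "dy": -0.8, "dz": 0, "roll": 0, "fingers": 1}, {"dx": 0.8, "dy": -0.8, "dz": 0, "roll": 0, "fingers": 1}, {"dx": 0.8, "dy": -0.8, "dz": 0, "roll": 0, "fingers": 1}, {"dx": 0.8, "dy": -0.8, "dz": 0, "roll": 0, "fingers": 1}, {"dx": 0.8, "dy": -0.8, "dz": 0, "roll": 0, "fingers": 1}, {"dx": 0.8, "dy": -0.8, "dz": 0, "roll": 0, "fingers": 1}, {"dx": 0.8, "dy": -0.8, "dz": 0, "roll": 0, "fingers": 1}, {"dx": 0.8, "dy": -0.8, "dz": 0, "roll": 0, "fingers": 1}, {"dx": 0.4, "dy": -0.8, "dz": 0, "roll": 0, "fingers": 1}, {"dx": 0.3, "dy": -0.8, "dz": 0, "roll": 0, "fingers": 1}, {"dx": 0.3, "dy": -0.8, "dz": 0, "roll": 0, "fingers": 1}, {"dx": 0.3, "dy": -0.8, "dz": 0, "roll": 0, "fingers": 1}, {"dx": 0.2, "dy": -0.8, "dz": 0, "roll": 0, "fingers": 1}, {"dx": 0.2, "dy": -0.8, "dz": 0, "roll": 0, "fingers": 1}, {"dx": 0.2, "dy": -0.8, "dz": 0, "roll": 0, "fingers": 1}, {"dx": 0, "dy": -0.8, "dz": 0, "roll": 0, "fingers": 1}, {"dx": 0, "dy": -0.8, "dz": 0, "roll": 0, "fingers": 1}, {"dx": 0, "dy": -0.3, "dz": 0, "roll": 0, "fingers": 1}, {"dx": 0, "dy": 0, "dz": 0, "roll": 0, "fingers": 1}])

```text
time: 2.13
tool_pos: [0.3935, 0.0016, 0.2314]
tcp_rot: [-3.118, -0.378, -0.001]
wrist_force: [-0.2, -0.4, -0.0]
width: -0.0
```

```bash
cat > st.py <<'E'
from h import *
s=bot.read_state(); p=s["tool_pos"]; R,_=cv2.Rodrigues(np.array(s["tcp_rot"]))
f=s["wrist_force"]; A=np.array([.611,.078])
print("t",s["time"],"p",p.round(4),"hdg",np.degrees(np.arctan2(R[1,0],R[0,0])).round(2),"q",np.array(s["q"]).round(2),"w",s["width"])
a=p[:2]-A; print("F",f.round(2),"T",s["torque"].round(3),"Maxis",(s["torque"][2]+a[0]*f[1]-a[1]*f[0]).round(3))
d=np.array([.972,.235]); e=p[:2]-[.4419,.0382]
print("to tab press x,y",(e@d).round(4),(e@[-d[1],d[0]]).round(4),"r axis",np.linalg.norm(a).round(4),np.degrees(np.arctan2(a[1],a[0])).round(2))
E
python3 st.py
```

```text
t 2.1333 p [0.3935 0.0016 0.2314] hdg 13.82 q [-0.06 -0.3   2.16  0.    1.28  1.27] w -0.0004318086398928025
F [-0.22 -0.45 -0.02] T [ 0.037 -0.008 -0.009] Maxis 0.071
to tab press x,y -0.0556 -0.0242 r axis 0.2305 -160.65
```

Request:
play_rows(rows=[{"dx": 0.1, "dy": -0.4, "dz": 0.5, "roll": 0, "fingers": 1}, {"dx": 0.1, "dy": -0.2, "dz": 0.9, "roll": 0, "fingers": 1}, {"dx": 0, "dy": 0, "dz": 0.9, "roll": 0, "fingers": 1}, {"dx": 0, "dy": 0, "dz": 0.9, "roll": 0, "fingers": 1}, {"dx": 0, "dy": 0, "dz": 0.9, "roll": 0, "fingers": 1}, {"dx": 0, "dy": 0, "dz": 0.5, "roll": 0, "fingers": 1}, {"dx": 0, "dy": 0, "dz": 0.3, "roll": 0, "fingers": 1}, {"dx": 0.2, "dy": 0, "dz": 0, "roll": 0, "fingers": 1}, {"dx": 0.2, "dy": 0, "dz": 0, "roll": 0, "fingers": 1}, {"dx": 0.2, "dy": 0, "dz": 0, "roll": 0, "fingers": 1}, {"dx": 0.1, "dy": 0, "dz": 0, "roll": 0, "fingers": 1}, {"dx": 0.1, "dy": 0, "dz": 0, "roll": 0, "fingers": 1}, {"dx": 0.1, "dy": 0, "dz": 0, "roll": 0, "fingers": 1}, {"dx": 0.15, "dy": 0, "dz": 0, "roll": 0, "fingers": 1}, {"dx": 0.15, "dy": 0, "dz": 0, "roll": 0, "fingers": 1}, {"dx": 0.15, "dy": 0, "dz": 0, "roll": 0, "fingers": 1}, {"dx": 0.15, "dy": 0, "dz": 0, "roll": 0, "fingers": 1}])

```text
time: 3.55
tool_pos: [0.4551, 0.0388, 0.0356]
tcp_rot: [3.119, 0.372, -0.0]
wrist_force: [-4.5, -2.2, 4.2]
width: -0.001
```

```bash
python3 st.py
```

```text
t 3.55 p [0.4551 0.0388 0.0356] hdg 13.61 q [ 0.03  0.07  2.23 -0.    0.84  1.36] w -0.001387578320715705
F [-4.52 -2.24  4.19] T [-0.35   0.663 -0.034] Maxis 0.139
to tab press x,y 0.013 -0.0025 r axis 0.1607 -165.88
```

Request:
play_rows(rows=[{"dx": 0.12, "dy": 0, "dz": 0, "roll": 0, "fingers": 1}, {"dx": 0.12, "dy": 0, "dz": 0, "roll": 0, "fingers": 1}, {"dx": 0.12, "dy": 0, "dz": 0, "roll": 0, "fingers": 1}, {"dx": 0.1, "dy": 0, "dz": 0, "roll": 0, "fingers": 1}, {"dx": 0.06, "dy": 0, "dz": 0, "roll": 0, "fingers": 1}, {"dx": 0.04, "dy": 0, "dz": 0, "roll": 0, "fingers": 1}])

```text
time: 4.05
tool_pos: [0.4768, 0.0441, 0.0352]
tcp_rot: [-3.119, -0.372, 0.0]
wrist_force: [-4.3, -1.3, 4.2]
width: -0.001
```

```bash
python3 st.py
```

```text
t 4.05 p [0.4768 0.0441 0.0352] hdg 13.6 q [0.04 0.11 2.19 0.   0.84 1.37] w -0.001099774837454197
F [-4.33 -1.33  4.18] T [-0.237  0.557 -0.008] Maxis 0.024
to tab press x,y 0.0353 -0.0024 r axis 0.1384 -165.83
```

Creep to the stop.

Request:
play_rows(rows=[{"dx": 0.04, "dy": 0, "dz": 0, "roll": 0, "fingers": 1}, {"dx": 0.04, "dy": 0, "dz": 0, "roll": 0, "fingers": 1}, {"dx": 0.03, "dy": 0, "dz": 0, "roll": 0, "fingers": 1}, {"dx": 0.02, "dy": 0, "dz": 0, "roll": 0, "fingers": 1}])

```text
time: 4.38
tool_pos: [0.4816, 0.0452, 0.0352]
tcp_rot: [-3.119, -0.372, 0.0]
wrist_force: [-4.3, -1.4, 2.5]
width: 0.0
```

```bash
python3 st.py
```

```text
t 4.3833 p [0.4816 0.0452 0.0352] hdg 13.6 q [0.04 0.12 2.18 0.   0.84 1.38] w 0.00032816048456936155
F [-4.27 -1.4   2.49] T [-0.082  0.588  0.019] Maxis 0.061
to tab press x,y 0.0402 -0.0025 r axis 0.1335 -165.8
```

Request:
play_rows(rows=[{"dx": 0.025, "dy": 0, "dz": 0, "roll": 0, "fingers": 1}, {"dx": 0.025, "dy": 0, "dz": 0, "roll": 0, "fingers": 1}])

```text
time: 4.55
tool_pos: [0.4834, 0.0457, 0.0352]
tcp_rot: [-3.119, -0.372, 0.0]
wrist_force: [-4.0, -0.6, 2.5]
width: 0.001
```

Request:
play_rows(rows=[{"dx": 0.025, "dy": 0, "dz": 0, "roll": 0, "fingers": 1}, {"dx": 0.025, "dy": 0, "dz": 0, "roll": 0, "fingers": 1}])

```text
time: 4.72
tool_pos: [0.4836, 0.0458, 0.035]
tcp_rot: [3.119, 0.372, -0.007]
wrist_force: [-11.3, -3.1, 9.5]
width: 0.0
```

Request:
play_rows(rows=[{"dx": 0.025, "dy": 0, "dz": 0, "roll": 0, "fingers": 1}, {"dx": 0, "dy": 0, "dz": 0, "roll": 0, "fingers": 1}])

```text
time: 4.88
tool_pos: [0.4835, 0.0458, 0.0348]
tcp_rot: [3.119, 0.373, -0.01]
wrist_force: [-11.7, -3.7, 10.4]
width: -0.002
```

Request:
play_rows(rows=[{"dx": -0.15, "dy": 0, "dz": 0, "roll": 0, "fingers": 1}, {"dx": -0.15, "dy": 0, "dz": 0, "roll": 0, "fingers": 1}, {"dx": 0, "dy": 0, "dz": -0.4, "roll": 0, "fingers": 1}, {"dx": 0, "dy": 0, "dz": -0.8, "roll": 0, "fingers": 1}, {"dx": 0, "dy": 0, "dz": -0.9, "roll": 0, "fingers": 1}, {"dx": 0, "dy": 0, "dz": -0.9, "roll": 0, "fingers": 1}, {"dx": 0, "dy": 0, "dz": -0.9, "roll": 0, "fingers": 1}, {"dx": 0, "dy": 0, "dz": -0.9, "roll": -1, "fingers": 0}, {"dx": 0, "dy": 0, "dz": -0.5, "roll": -1, "fingers": 0}, {"dx": 0, "dy": 0, "dz": 0, "roll": -1, "fingers": 0}, {"dx": 0, "dy": 0, "dz": 0, "roll": -1, "fingers": 0}, {"dx": 0, "dy": 0, "dz": 0, "roll": -1, "fingers": 0}, {"dx": 0, "dy": 0, "dz": 0, "roll": -1, "fingers": 0}, {"dx": 0, "dy": 0, "dz": 0, "roll": -1, "fingers": 0}, {"dx": 0, "dy": 0, "dz": 0, "roll": -1, "fingers": 0}, {"dx": 0, "dy": 0, "dz": 0, "roll": -1, "fingers": 0}, {"dx": 0, "dy": 0, "dz": 0, "roll": -1, "fingers": 0}, {"dx": 0, "dy": 0, "dz": 0, "roll": -1, "fingers": 0}, {"dx": 0, "dy": 0, "dz": 0, "roll": -1, "fingers": 0}])

```text
time: 6.47
tool_pos: [0.4756, 0.0437, 0.2476]
tcp_rot: [2.695, 1.613, 0.004]
wrist_force: [0.1, -0.5, 0.4]
width: 0.998
```

```bash
python3 st.py
python3 - <<'E'
from h import *
c=cam("top"); save(c,"pics/c2.png",(220,130,340,280),4)
E
```

```text
t 6.4667 p [0.4756 0.0437 0.2476] hdg 61.8 q [ 0.04 -0.13  1.99  0.    1.28  0.53] w 0.9981428771917946
F [ 0.05 -0.46  0.39] T [-0.02  -0.039  0.012] Maxis 0.077
to tab press x,y 0.034 -0.0026 r axis 0.1397 -165.78
```

View pics/c2.png

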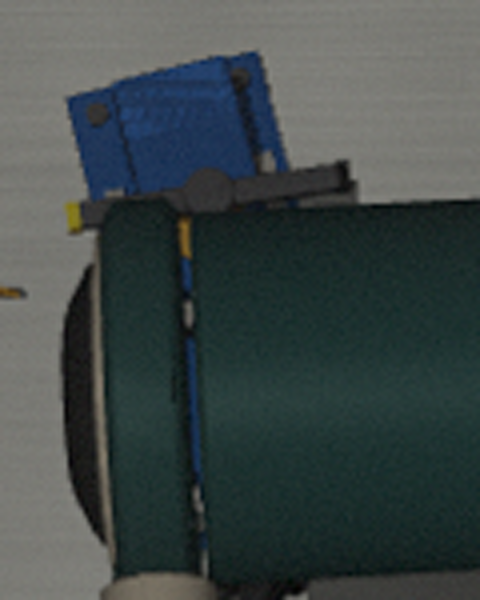

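Request:
play_rows(rows=[{"dx": 0.3, "dy": 0.2, "dz": 0, "roll": 0, "fingers": 0}, {"dx": 0.6, "dy": 0.4, "dz": 0, "roll": 0, "fingers": 0}, {"dx": 0.6, "dy": 0.4, "dz": 0, "roll": 0, "fingers": 0}, {"dx": 0.6, "dy": 0.4, "dz": 0, "roll": 0, "fingers": 0}, {"dx": 0.6, "dy": 0.4, "dz": 0, "roll": 0, "fingers": 0}, {"dx": 0.47, "dy": 0.2, "dz": 0, "roll": 0, "fingers": 0}, {"dx": 0, "dy": 0, "dz": 0, "roll": -1, "fingers": 0}, {"dx": 0, "dy": 0, "dz": 0, "roll": -1, "fingers": 0}, {"dx": 0, "dy": 0, "dz": 0, "roll": -1, "fingers": 0}, {"dx": 0, "dy": 0, "dz": 0, "roll": -1, "fingers": 0}, {"dx": 0, "dy": 0, "dz": 0, "roll": -1, "fingers": 0}, {"dx": 0, "dy": 0, "dz": 0, "roll": -1, "fingers": 0}, {"dx": 0, "dy": 0, "dz": 0, "roll": -1, "fingers": 0}, {"dx": 0, "dy": 0, "dz": 0, "roll": -1, "fingers": 0}, {"dx": 0, "dy": 0, "dz": 0, "roll": -0.8, "fingers": 0}, {"dx": 0, "dy": 0, "dz": 0, "roll": 0, "fingers": 0}])

```text
time: 7.85
tool_pos: [0.606, 0.1172, 0.2474]
tcp_rot: [2.085, 2.349, 0.002]
wrist_force: [0.2, 0.1, -0.4]
width: 1.004
```

```bash
python3 st.py
python3 - <<'E'
from m import *
c=cam("side"); save(c,"pics/s2.png",(180,130,380,280),4)
h=cv2.cvtColor(c["pixels"],cv2.COLOR_RGB2HSV).astype(int); H,S,V=h[...,0],h[...,1],h[...,2]
red=((H<8)|(H>172))&(S>120)&(V>60)
t,st,l=cen(c,red,(250,200,355,268)); print(t,st); print(dep(c,[t])[0])
E
```

```text
t 7.85 p [0.606  0.1172 0.2474] hdg 96.8 q [0.15 0.14 1.72 0.   1.28 0.03] w 1.0039425427933457
F [ 0.23  0.08 -0.38] T [ 0.013 -0.011 -0.001] Maxis -0.011
to tab press x,y 0.1781 0.0382 r axis 0.0395 97.29
[307.32919255 237.11801242] [303 226  10  24 161]
[0.49367548 0.06517667 0.05389895]
```

View pics/s2.png

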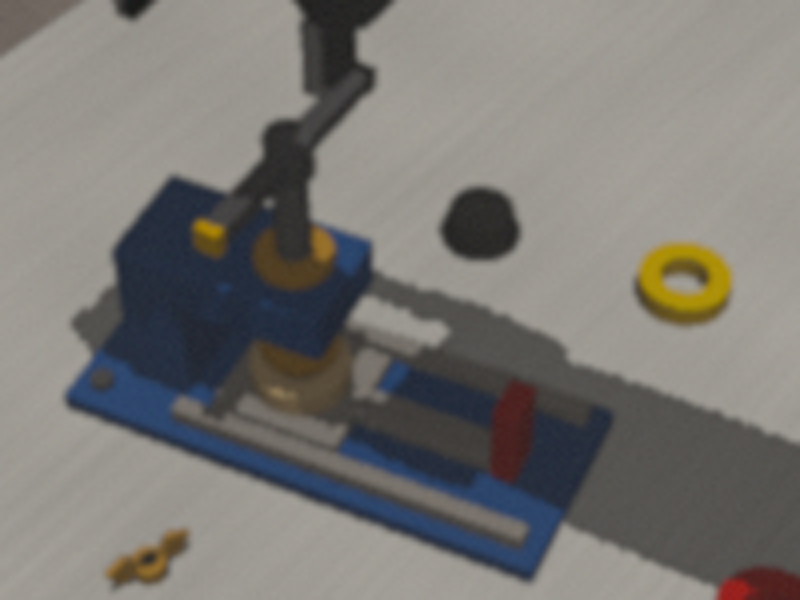

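Side view: the tray has slid in, with the tab now at (307,237) and the ring under the brass pad. The yellow bar end is at about (232,190). I'm going down onto the bar and closing.

Request:
play_rows(grip_force=50, rows=[{"dx": 0, "dy": 0, "dz": 0.5, "roll": 0, "fingers": 0}, {"dx": 0, "dy": 0, "dz": 0.6, "roll": 0, "fingers": 0}, {"dx": 0, "dy": 0, "dz": 0.6, "roll": 0, "fingers": 0}, {"dx": 0, "dy": 0, "dz": 0.4, "roll": 0, "fingers": 0}, {"dx": 0, "dy": 0, "dz": 0.2, "roll": 0, "fingers": 0}, {"dx": 0, "dy": 0, "dz": 0, "roll": 0, "fingers": 1}, {"dx": 0, "dy": 0, "dz": 0, "roll": 0, "fingers": 1}, {"dx": 0, "dy": 0, "dz": 0, "roll": 0, "fingers": 1}, {"dx": 0, "dy": 0, "dz": 0, "roll": 0, "fingers": 1}, {"dx": 0, "dy": 0, "dz": 0, "roll": 0, "fingers": 1}, {"dx": 0, "dy": 0, "dz": 0, "roll": 0, "fingers": 1}, {"dx": 0, "dy": 0, "dz": 0, "roll": 0, "fingers": 1}, {"dx": 0, "dy": 0, "dz": 0, "roll": 0, "fingers": 1}])

```text
time: 8.98
tool_pos: [0.6069, 0.1173, 0.1567]
tcp_rot: [2.083, 2.348, 0.004]
wrist_force: [3.8, 0.9, 2.8]
width: 0.13
```

```bash
python3 st.py
```

```text
t 8.9833 p [0.6069 0.1173 0.1567] hdg 96.83 q [ 0.15  0.21  1.81 -0.    1.12  0.03] w 0.1297949169148601
F [3.79 0.91 2.78] T [ 0.023 -0.38   0.337] Maxis 0.184
to tab press x,y 0.1789 0.0381 r axis 0.0395 95.99
```

Request:
play_rows(rows=[{"dx": -0.0024, "dy": 0.069, "dz": 0.0045, "roll": 1, "fingers": 1}, {"dx": -0.0024, "dy": 0.069, "dz": 0.0045, "roll": 1, "fingers": 1}, {"dx": -0.0024, "dy": 0.069, "dz": 0.0045, "roll": 1, "fingers": 1}, {"dx": -0.0024, "dy": 0.069, "dz": 0.0045, "roll": 1, "fingers": 1}, {"dx": -0.0024, "dy": 0.069, "dz": 0.0045, "roll": 1, "fingers": 1}, {"dx": -0.0024, "dy": 0.069, "dz": 0.0045, "roll": 1, "fingers": 1}, {"dx": -0.0024, "dy": 0.069, "dz": 0.0045, "roll": 1, "fingers": 1}, {"dx": -0.0024, "dy": 0.069, "dz": 0.0045, "roll": 1, "fingers": 1}, {"dx": -0.0024, "dy": 0.069, "dz": 0.0045, "roll": 1, "fingers": 1}, {"dx": -0.0024, "dy": 0.069, "dz": 0.0045, "roll": 1, "fingers": 1}])

```text
time: 9.82
tool_pos: [0.6318, 0.1117, 0.1548]
tcp_rot: [-2.765, -1.489, -0.001]
wrist_force: [-2.2, 2.0, 6.0]
width: 0.13
```

```bash
python3 st.py
```

```text
t 9.8167 p [0.6318 0.1117 0.1548] hdg 56.61 q [0.14 0.26 1.76 0.   1.13 0.72] w 0.130410757545703
F [-2.23  1.98  5.97] T [0.349 0.347 0.158] Maxis 0.275
to tab press x,y 0.2019 0.0268 r axis 0.0396 58.31
```

Request:
play_rows(rows=[{"dx": -0.0024, "dy": 0.069, "dz": 0.0045, "roll": 1, "fingers": 1}, {"dx": -0.0024, "dy": 0.069, "dz": 0.0045, "roll": 1, "fingers": 1}, {"dx": -0.0024, "dy": 0.069, "dz": 0.0045, "roll": 1, "fingers": 1}, {"dx": -0.0024, "dy": 0.069, "dz": 0.0045, "roll": 1, "fingers": 1}, {"dx": -0.0024, "dy": 0.069, "dz": 0.0045, "roll": 1, "fingers": 1}, {"dx": -0.0024, "dy": 0.069, "dz": 0.0045, "roll": 1, "fingers": 1}, {"dx": -0.0024, "dy": 0.069, "dz": 0.0045, "roll": 1, "fingers": 1}, {"dx": -0.0024, "dy": 0.069, "dz": 0.0045, "roll": 1, "fingers": 1}, {"dx": -0.0024, "dy": 0.069, "dz": 0.0045, "roll": 1, "fingers": 1}, {"dx": -0.0024, "dy": 0.069, "dz": 0.0045, "roll": 1, "fingers": 1}, {"dx": -0.0024, "dy": 0.069, "dz": 0.0045, "roll": 1, "fingers": 1}, {"dx": -0.0024, "dy": 0.069, "dz": 0.0045, "roll": 1, "fingers": 1}, {"dx": -0.0024, "dy": 0.069, "dz": 0.0045, "roll": 1, "fingers": 1}, {"dx": -0.0024, "dy": 0.069, "dz": 0.0045, "roll": 1, "fingers": 1}, {"dx": -0.0024, "dy": 0.069, "dz": 0.0045, "roll": 1, "fingers": 1}, {"dx": -0.0024, "dy": 0.069, "dz": 0.0045, "roll": 1, "fingers": 1}, {"dx": -0.0024, "dy": 0.069, "dz": 0.0045, "roll": 1, "fingers": 1}, {"dx": -0.0024, "dy": 0.069, "dz": 0.0045, "roll": 1, "fingers": 1}, {"dx": -0.0024, "dy": 0.069, "dz": 0.0045, "roll": 1, "fingers": 1}, {"dx": -0.0024, "dy": 0.069, "dz": 0.0045, "roll": 1, "fingers": 1}])

```text
time: 11.48
tool_pos: [0.6457, 0.0662, 0.1512]
tcp_rot: [-3.07, 0.637, 0.004]
wrist_force: [-3.6, 12.6, 6.2]
width: 0.132
```

```bash
python3 st.py
```

```text
t 11.4833 p [0.6457 0.0662 0.1512] hdg -23.43 q [0.06 0.27 1.74 0.01 1.12 2.04] w 0.13228988092759011
F [-3.64 12.64  6.25] T [ 1.71   0.558 -0.1  ] Maxis 0.296
to tab press x,y 0.2047 -0.0207 r axis 0.0367 -18.81
```

Request:
play_rows(rows=[{"dx": 0, "dy": 0, "dz": 0, "roll": 0, "fingers": 0}, {"dx": 0, "dy": 0, "dz": 0, "roll": 0, "fingers": 0}, {"dx": 0, "dy": 0, "dz": 0, "roll": 0, "fingers": 0}, {"dx": 0, "dy": 0, "dz": 0, "roll": 0, "fingers": 0}, {"dx": 0, "dy": 0, "dz": -0.5, "roll": 0, "fingers": 0}, {"dx": 0, "dy": 0, "dz": -0.8, "roll": 0, "fingers": 0}, {"dx": 0, "dy": 0, "dz": 0, "roll": -1, "fingers": 0}, {"dx": 0, "dy": 0, "dz": 0, "roll": -1, "fingers": 0}, {"dx": 0, "dy": 0, "dz": 0, "roll": -1, "fingers": 0}, {"dx": 0, "dy": 0, "dz": 0, "roll": -1, "fingers": 0}, {"dx": 0, "dy": 0, "dz": 0, "roll": -1, "fingers": 0}, {"dx": 0, "dy": 0, "dz": 0, "roll": -1, "fingers": 0}, {"dx": 0, "dy": 0, "dz": 0, "roll": -1, "fingers": 0}, {"dx": 0, "dy": 0, "dz": 0, "roll": -1, "fingers": 0}, {"dx": 0, "dy": 0, "dz": 0, "roll": -1, "fingers": 0}, {"dx": 0, "dy": 0, "dz": 0, "roll": -1, "fingers": 0}, {"dx": 0, "dy": 0, "dz": 0, "roll": -1, "fingers": 0}, {"dx": 0, "dy": 0, "dz": 0, "roll": -1, "fingers": 0}, {"dx": 0, "dy": 0, "dz": 0, "roll": -1, "fingers": 0}, {"dx": 0, "dy": 0, "dz": 0, "roll": -1, "fingers": 0}])

```text
time: 13.15
tool_pos: [0.6464, 0.0617, 0.2015]
tcp_rot: [3.012, 0.892, -0.001]
wrist_force: [-0.7, -0.5, 0.4]
width: 0.999
```

Request:
play_rows(rows=[{"dx": 0, "dy": 0, "dz": 0, "roll": -1, "fingers": 0}, {"dx": 0, "dy": 0, "dz": 0, "roll": -1, "fingers": 0}, {"dx": 0, "dy": 0, "dz": 0, "roll": -1, "fingers": 0}, {"dx": 0, "dy": 0, "dz": 0, "roll": -1, "fingers": 0}, {"dx": 0, "dy": 0, "dz": 0, "roll": -1, "fingers": 0}, {"dx": 0, "dy": 0, "dz": 0, "roll": -1, "fingers": 0}, {"dx": 0, "dy": 0, "dz": 0, "roll": -1, "fingers": 0}, {"dx": 0, "dy": 0, "dz": 0, "roll": -1, "fingers": 0}, {"dx": 0, "dy": 0, "dz": 0, "roll": -1, "fingers": 0}, {"dx": 0, "dy": 0, "dz": 0, "roll": -1, "fingers": 0}, {"dx": 0, "dy": 0, "dz": 0, "roll": -1, "fingers": 0}, {"dx": 0, "dy": 0, "dz": 0, "roll": -1, "fingers": 0}, {"dx": 0, "dy": 0, "dz": 0, "roll": -1, "fingers": 0}, {"dx": 0, "dy": 0, "dz": 0, "roll": -1, "fingers": 0}, {"dx": 0, "dy": 0, "dz": 0, "roll": -1, "fingers": 0}, {"dx": 0, "dy": 0, "dz": 0, "roll": -1, "fingers": 0}, {"dx": 0, "dy": 0, "dz": 0, "roll": -1, "fingers": 0}, {"dx": 0, "dy": 0, "dz": 0, "roll": -1, "fingers": 0}, {"dx": 0, "dy": 0, "dz": 0, "roll": -1, "fingers": 0}, {"dx": 0, "dy": 0, "dz": 0, "roll": -1, "fingers": 0}])

```text
time: 14.82
tool_pos: [0.6464, 0.0617, 0.2015]
tcp_rot: [-1.734, -2.619, 0.001]
wrist_force: [-0.2, 0.3, -0.5]
width: 1.004
```

```bash
python3 st.py;python3 - <<'E'
from h import *
save(cam("side"),"pics/s3.png",(180,100,380,250),4)
E
```

```text
t 14.8167 p [0.6464 0.0617 0.2015] hdg 112.99 q [ 0.06  0.24  1.69 -0.    1.21 -0.34] w 1.004489227543707
F [-0.17  0.35 -0.51] T [-0.003 -0.02   0.007] Maxis 0.017
to tab press x,y 0.2043 -0.0252 r axis 0.0389 -24.72
```

View pics/s3.png

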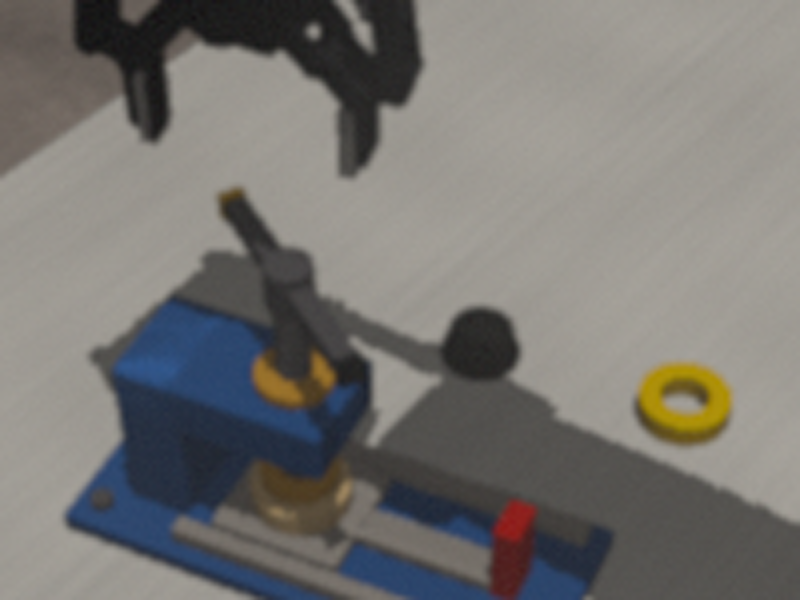

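Side view: the bar has turned, with the yellow end at px (238,149) and the black end at (267,191). The ring sits under the pad with the tray home.

Run:
```python
from h import *
c=cam("side")
P=onz(c,[(237.8,150.0),(267,191)],.168); v=P[0]-P[1]; print(P.round(4),np.linalg.norm(v),np.degrees(np.arctan2(v[1],v[0])),P.mean(0))
```

```text
[[0.6697 0.0548 0.168 ]
 [0.5572 0.1043 0.168 ]] 0.12294642047350196 -23.747423845350717 [0.61343036 0.07957799 0.168     ]
```

Request:
play_rows(rows=[{"dx": 0, "dy": 0, "dz": 0, "roll": -1, "fingers": 0}, {"dx": 0, "dy": 0, "dz": 0, "roll": -1, "fingers": 0}, {"dx": 0, "dy": 0, "dz": 0, "roll": -1, "fingers": 0}, {"dx": 0, "dy": 0, "dz": 0, "roll": -1, "fingers": 0}, {"dx": 0, "dy": 0, "dz": 0, "roll": -1, "fingers": 0}, {"dx": 0, "dy": 0, "dz": 0, "roll": -1, "fingers": 0}, {"dx": 0, "dy": 0, "dz": 0, "roll": -1, "fingers": 0}, {"dx": 0, "dy": 0, "dz": 0, "roll": -1, "fingers": 0}, {"dx": 0, "dy": 0, "dz": 0, "roll": -1, "fingers": 0}, {"dx": 0, "dy": 0, "dz": 0, "roll": -1, "fingers": 0}, {"dx": 0, "dy": 0, "dz": 0, "roll": -1, "fingers": 0}, {"dx": 0, "dy": 0.08, "dz": 0.5, "roll": 0, "fingers": 0}, {"dx": 0, "dy": 0, "dz": 0.5, "roll": 0, "fingers": 0}, {"dx": 0, "dy": 0, "dz": 0.3, "roll": 0, "fingers": 0}, {"dx": 0, "dy": 0, "dz": 0, "roll": 0, "fingers": 1}, {"dx": 0, "dy": 0, "dz": 0, "roll": 0, "fingers": 1}, {"dx": 0, "dy": 0, "dz": 0, "roll": 0, "fingers": 1}, {"dx": 0, "dy": 0, "dz": 0, "roll": 0, "fingers": 1}, {"dx": 0, "dy": 0, "dz": 0, "roll": 0, "fingers": 1}, {"dx": 0, "dy": 0, "dz": 0, "roll": 0, "fingers": 1}])

```text
time: 16.58
tool_pos: [0.6485, 0.0651, 0.1511]
tcp_rot: [0.631, 3.076, 0.001]
wrist_force: [-0.9, -2.0, 0.9]
width: 0.146
```

```bash
sed -i 's/\.611,\.078/.612,.079/' st.py; python3 st.py
```

```text
t 16.5833 p [0.6485 0.0651 0.1511] hdg 156.8 q [ 0.06  0.28  1.74 -0.    1.12 -1.1 ] w 0.14609727936407382
F [-0.9  -2.01  0.92] T [-0.515  0.197 -0.087] Maxis -0.173
to tab press x,y 0.2071 -0.0224 r axis 0.039 -20.84
```

Request:
play_rows(rows=[{"dx": 0.0024, "dy": -0.068, "dz": 0.0045, "roll": 1, "fingers": 1}, {"dx": 0.0024, "dy": -0.068, "dz": 0.0045, "roll": 1, "fingers": 1}, {"dx": 0.0024, "dy": -0.068, "dz": 0.0045, "roll": 1, "fingers": 1}, {"dx": 0.0024, "dy": -0.068, "dz": 0.0045, "roll": 1, "fingers": 1}, {"dx": 0.0024, "dy": -0.068, "dz": 0.0045, "roll": 1, "fingers": 1}, {"dx": 0.0024, "dy": -0.068, "dz": 0.0045, "roll": 1, "fingers": 1}, {"dx": 0.0024, "dy": -0.068, "dz": 0.0045, "roll": 1, "fingers": 1}, {"dx": 0.0024, "dy": -0.068, "dz": 0.0045, "roll": 1, "fingers": 1}])

```text
time: 17.25
tool_pos: [0.6348, 0.0483, 0.1499]
tcp_rot: [1.458, 2.781, 0.001]
wrist_force: [-0.7, -0.6, 1.9]
width: 0.13
```

```bash
python3 st.py
```

```text
t 17.25 p [0.6348 0.0483 0.1499] hdg 124.65 q [ 0.04  0.25  1.77 -0.    1.11 -0.57] w 0.13036925428600166
F [-0.66 -0.56  1.85] T [-0.029  0.076  0.305] Maxis 0.272
to tab press x,y 0.1899 -0.0355 r axis 0.0382 -53.43
```

Request:
play_rows(rows=[{"dx": 0.0024, "dy": -0.068, "dz": 0.0045, "roll": 1, "fingers": 1}, {"dx": 0.0024, "dy": -0.068, "dz": 0.0045, "roll": 1, "fingers": 1}, {"dx": 0.0024, "dy": -0.068, "dz": 0.0045, "roll": 1, "fingers": 1}, {"dx": 0.0024, "dy": -0.068, "dz": 0.0045, "roll": 1, "fingers": 1}, {"dx": 0.0024, "dy": -0.068, "dz": 0.0045, "roll": 1, "fingers": 1}, {"dx": 0.0024, "dy": -0.068, "dz": 0.0045, "roll": 1, "fingers": 1}, {"dx": 0.0024, "dy": -0.068, "dz": 0.0045, "roll": 1, "fingers": 1}, {"dx": 0.0024, "dy": -0.068, "dz": 0.0045, "roll": 1, "fingers": 1}])

```text
time: 17.92
tool_pos: [0.6142, 0.0412, 0.1486]
tcp_rot: [2.168, 2.271, 0.001]
wrist_force: [-1.3, -0.6, 4.2]
width: 0.13
```

```bash
python3 st.py
```

```text
t 17.9167 p [0.6142 0.0412 0.1486] hdg 92.67 q [ 0.03  0.22  1.82 -0.    1.1  -0.02] w 0.12964262335324056
F [-1.3  -0.56  4.19] T [-0.131  0.254  0.473] Maxis 0.422
to tab press x,y 0.1682 -0.0376 r axis 0.0379 -86.63
```

Request:
play_rows(rows=[{"dx": 0.0024, "dy": -0.068, "dz": 0.0045, "roll": 1, "fingers": 1}, {"dx": 0.0024, "dy": -0.068, "dz": 0.0045, "roll": 1, "fingers": 1}, {"dx": 0.0024, "dy": -0.068, "dz": 0.0045, "roll": 1, "fingers": 1}, {"dx": 0.0024, "dy": -0.068, "dz": 0.0045, "roll": 1, "fingers": 1}])

```text
time: 18.25
tool_pos: [0.6032, 0.0421, 0.1479]
tcp_rot: [2.463, 1.948, 0.0]
wrist_force: [-1.4, -0.1, 3.3]
width: 0.128
```

```bash
python3 st.py
```

```text
t 18.25 p [0.6032 0.0421 0.1479] hdg 76.68 q [ 0.03  0.2   1.85 -0.    1.1   0.26] w 0.1279733968605529
F [-1.43 -0.06  3.31] T [-0.208  0.34   0.477] Maxis 0.425
to tab press x,y 0.1577 -0.0341 r axis 0.0379 -103.34
```

Request:
play_rows(rows=[{"dx": 0.0024, "dy": -0.068, "dz": 0.0045, "roll": 1, "fingers": 1}, {"dx": 0.0024, "dy": -0.068, "dz": 0.0045, "roll": 1, "fingers": 1}, {"dx": 0.0024, "dy": -0.068, "dz": 0.0045, "roll": 1, "fingers": 1}, {"dx": 0.0024, "dy": -0.068, "dz": 0.0045, "roll": 1, "fingers": 1}, {"dx": 0.0024, "dy": -0.068, "dz": 0.0045, "roll": 1, "fingers": 1}, {"dx": 0.0024, "dy": -0.068, "dz": 0.0045, "roll": 1, "fingers": 1}])

```text
time: 18.75
tool_pos: [0.5883, 0.049, 0.1468]
tcp_rot: [2.814, 1.394, -0.0]
wrist_force: [-2.8, -0.9, 4.9]
width: 0.127
```

```bash
python3 st.py
```

```text
t 18.75 p [0.5883 0.049  0.1468] hdg 52.69 q [ 0.04  0.17  1.88 -0.    1.09  0.69] w 0.12698893577385678
F [-2.77 -0.88  4.86] T [-0.242  0.513  0.473] Maxis 0.41
to tab press x,y 0.1448 -0.0239 r axis 0.0383 -128.32
```

Run:
```python
from h import *
A=np.array([.612,.079]); M=[]
for i in range(8):
    c=cam("side"); s=bot.read_state(); a=s["tool_pos"][:2]-A; f=s["wrist_force"]; M.append(s["torque"][2]+a[0]*f[1]-a[1]*f[0])
print(np.round(M,3),np.mean(M),s["time"])
save(c,"pics/s4.png",(220,180,300,240),10)
```

```text
[ 0.213  0.086  0.021  0.009  0.079  0.041  0.038 -0.004] 0.060442077851969075 19.15
```

View pics/s4.png

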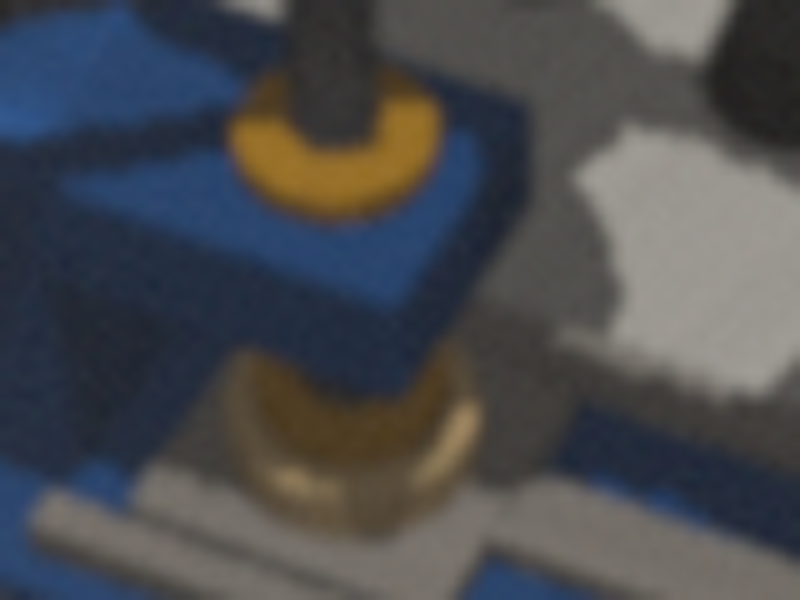

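Request:
play_rows(rows=[{"dx": 0.0024, "dy": -0.068, "dz": 0.0045, "roll": 1, "fingers": 1}, {"dx": 0.0024, "dy": -0.068, "dz": 0.0045, "roll": 1, "fingers": 1}, {"dx": 0.0024, "dy": -0.068, "dz": 0.0045, "roll": 1, "fingers": 1}])

```text
time: 19.4
tool_pos: [0.5821, 0.0546, 0.1463]
tcp_rot: [2.945, 1.092, -0.001]
wrist_force: [-3.9, -1.2, 6.6]
width: 0.122
```

```bash
python3 st.py
```

```text
t 19.4 p [0.5821 0.0546 0.1463] hdg 40.69 q [ 0.05  0.16  1.89 -0.    1.09  0.91] w 0.12186350578610702
F [-3.93 -1.2   6.58] T [-0.241  0.641  0.5  ] Maxis 0.44
to tab press x,y 0.1402 -0.017 r axis 0.0386 -140.74
```

Request:
play_rows(rows=[{"dx": 0.0024, "dy": -0.068, "dz": 0.0045, "roll": 1, "fingers": 1}])

```text
time: 19.48
tool_pos: [0.5804, 0.0567, 0.1461]
tcp_rot: [2.981, 0.988, -0.001]
wrist_force: [-4.0, -1.2, 6.2]
width: 0.128
```

```bash
python3 st.py
```

```text
t 19.4833 p [0.5804 0.0567 0.1461] hdg 36.68 q [ 0.06  0.16  1.89 -0.    1.09  0.99] w 0.1283486132491657
F [-3.95 -1.23  6.22] T [-0.2    0.652  0.495] Maxis 0.446
to tab press x,y 0.1389 -0.0145 r axis 0.0387 -144.85
```

Request:
play_rows(rows=[{"dx": 0.0024, "dy": -0.068, "dz": 0.0045, "roll": 1, "fingers": 1}])

```text
time: 19.57
tool_pos: [0.5787, 0.059, 0.146]
tcp_rot: [3.014, 0.884, -0.001]
wrist_force: [-4.3, -0.9, 5.8]
width: 0.125
```

```bash
python3 st.py
```

```text
t 19.5667 p [0.5787 0.059  0.146 ] hdg 32.69 q [ 0.06  0.16  1.9  -0.    1.09  1.06] w 0.12529145263088595
F [-4.28 -0.94  5.83] T [-0.195  0.679  0.49 ] Maxis 0.435
to tab press x,y 0.1379 -0.0119 r axis 0.0388 -148.98
```

Request:
play_rows(rows=[{"dx": 0.0024, "dy": -0.068, "dz": 0.0045, "roll": 1, "fingers": 1}, {"dx": 0.0024, "dy": -0.068, "dz": 0.0045, "roll": 1, "fingers": 1}])

```text
time: 19.73
tool_pos: [0.576, 0.0638, 0.1456]
tcp_rot: [3.068, 0.671, -0.001]
wrist_force: [-4.4, -0.8, 6.2]
width: 0.13
```

```bash
python3 st.py
```

```text
t 19.7333 p [0.576  0.0638 0.1456] hdg 24.68 q [ 0.07  0.15  1.9  -0.    1.09  1.21] w 0.13039289877554
F [-4.44 -0.85  6.22] T [-0.185  0.76   0.495] Maxis 0.458
to tab press x,y 0.1364 -0.0066 r axis 0.039 -157.15
```

Request:
play_rows(rows=[{"dx": 0, "dy": 0, "dz": 0, "roll": 0, "fingers": 1}, {"dx": 0, "dy": 0, "dz": 0, "roll": 0, "fingers": 1}, {"dx": 0, "dy": 0, "dz": 0, "roll": 0, "fingers": 1}, {"dx": 0, "dy": 0, "dz": 0, "roll": 0, "fingers": 0}, {"dx": 0, "dy": 0, "dz": 0, "roll": 0, "fingers": 0}, {"dx": 0, "dy": 0, "dz": 0, "roll": 0, "fingers": 0}, {"dx": 0, "dy": 0, "dz": 0, "roll": 0, "fingers": 0}, {"dx": 0, "dy": 0, "dz": 0, "roll": 0, "fingers": 0}, {"dx": 0, "dy": 0, "dz": -0.4, "roll": 0, "fingers": 0}, {"dx": 0, "dy": 0, "dz": -0.8, "roll": 0, "fingers": 0}, {"dx": 0, "dy": 0, "dz": -0.8, "roll": 0, "fingers": 0}, {"dx": 0, "dy": 0, "dz": -0.8, "roll": 0, "fingers": 0}, {"dx": -0.6, "dy": 0.6, "dz": 0, "roll": 0, "fingers": 0}, {"dx": -0.7, "dy": 0.7, "dz": 0, "roll": 0, "fingers": 0}, {"dx": -0.5, "dy": 0.7, "dz": 0, "roll": 0, "fingers": 0}, {"dx": 0, "dy": 0.7, "dz": 0, "roll": 0, "fingers": 0}, {"dx": 0, "dy": 0.7, "dz": 0, "roll": 0, "fingers": 0}, {"dx": 0, "dy": 0.7, "dz": 0, "roll": 0, "fingers": 0}, {"dx": 0, "dy": 0.5, "dz": 0, "roll": 0, "fingers": 0}, {"dx": 0, "dy": 0, "dz": 0, "roll": 0, "fingers": 0}])

```text
time: 21.4
tool_pos: [0.5896, -0.1367, 0.2556]
tcp_rot: [3.068, 0.67, 0.001]
wrist_force: [0.0, 0.3, -0.2]
width: 1.004
```

```bash
python3 st.py;python3 - <<'E'
from h import *
c=cam("top");s=cam("side")
save(s,"pics/s5.png",(180,100,380,300),2);save(c,"pics/t5.png",(200,130,400,330),2)
cv2.imwrite("pics/f5.png",np.hstack([cv2.imread("pics/t5.png"),cv2.imread("pics/s5.png")]))
E
```

```text
t 21.4 p [ 0.5896 -0.1367  0.2556] hdg 24.62 q [-0.27  0.12  1.73 -0.    1.29  0.87] w 1.0039489515871731
F [ 0.03  0.27 -0.16] T [-0.024  0.015  0.014] Maxis 0.015
to tab press x,y 0.1024 -0.2047 r axis 0.2169 -95.94
```

View pics/f5.png

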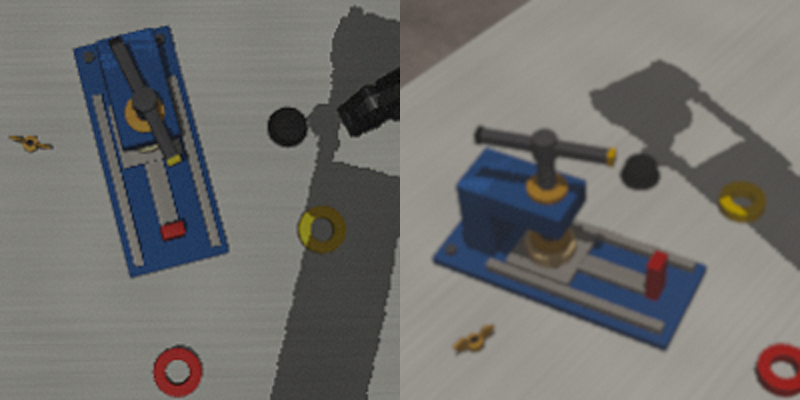

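Run:
```python
from m import *
c=cam("top")
h=cv2.cvtColor(c["pixels"],cv2.COLOR_RGB2HSV).astype(int); H,S,V=h[...,0],h[...,1],h[...,2]
red=((H<8)|(H>172))&(S>120)&(V>60)
t,st,_=cen(c,red,(270,235,310,260)); p=onz(c,[t],.062)[0]; d=np.array([.972,.235]); print(t,p,"travel",(p[:2]-[.4419,.0382])@d)
b=onz(c,[(287,209.8),(258.5,150)],.166); v=b[0]-b[1]; print("bar hdg",np.degrees(np.arctan2(v[1],v[0])),np.linalg.norm(v))
```

```text
[285.98837209 244.6627907 ] [0.49961726 0.0523116  0.062     ] travel 0.05941740654225492
bar hdg -155.68693117197614 0.1243846141782985
```

```bash
python3 -c "
from workcell import bot
print(bot.finish_job(), bot.read_state()['time'])"
```

```text
the job is handed in; nothing more can be done
the job is handed in; nothing more can be done
```

The tray is home, the ring is clamped, and I handed the job in after about 21.5 s of robot time. No verdict was reported.

- **Tray:** I pushed it in by the red tab until it met its stop. The top camera shows it moved 59.4 mm of the nominal 60 mm, within camera error, and the push force rose from about 4 N to 12 N at the stop.
- **Clamping:** I wound the handle from about 0.71 to 5.13 rad, regripping it once. The moment about the screw jumped from about 0.27 to 0.42 N m between 3.4 and 3.9 rad, which I took as the pad meeting the ring. I then turned it another 1.2 to 1.75 rad, roughly a quarter turn.
- **Final load:** The last moment, 0.46 N m, points to about 62–70 N. The handle angle since contact points to about 70–84 N. The two disagree a little, but both lie within 50–95 N.
- **Uncertain check:** After contact the moment rose more slowly than expected, about 0.035 N m against 0.075 N m. Sensor noise was about 0.03 N m, so this doesn't settle it.
- **Final picture:** It shows the handle free and the gripper clear, with the cap and wing nut where they were. The axle was outside that crop, but the arm never went near it.

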